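# Hook the tool tray onto the slotted upright

### The job

Hang the loose tool tray on the empty slotted upright, level with its twin on the other upright: hook both claws into the upper two slots and press the tray down until the claws are fully home in the slots, then let go. Leave the jar, the hammer, the steel block and the wooden pad on the bench where they are.

Things in the scene. Friction and masses are not known exactly. Their poses are not given: they have to be found in the camera images.
- tray: Loose aluminium open tray, 130 mm long (x) x 52 wide (y) x 45 high, walls 3, about 0.3 kg, standing on the bench. Origin: centre of its underside, z up. At its +x end a back plate 4 thick, 52 wide, rises to z = 100; its outer face is at x = 65 and carries two claws pointing +x. Grip it from above across the 52 mm width, near the middle of its length.
- top_claw (a point): Upper claw: point where the underside of its neck meets the back plate's outer face, tray frame (65, 0, 78) mm, axes as the tray's. A steel hook 6 wide: a level neck 12 high reaches 12 out of the face; its outer 6 is a tooth hanging 12 below the neck, rounded at the tip (24 high over all). 6 mm is free between face and tooth.
- low_claw (a point): The same point of the lower claw, 60 mm straight below the upper one: tray frame (65, 0, 18) mm. The two claws are alike.
- post_free: Empty slotted upright, dark steel channel 50 mm wide, 40 deep, 235 high, fixed on a wooden board 18 thick (320 x 130); it may be the left or the right one. Origin: foot of its front face on the board's top, mid width; x points from the front into the upright, z up. Front plate 4 thick with three slots at y = 0, each 14 wide, 34 high, lower edges at z = 60, 120, 180.
- top_slot (a point): Middle of the lower edge of the empty upright's top slot, on the front face: (0, 0, 180) mm in the upright's frame, same axes. Seated, the upper claw's neck rests on this edge (top_claw point here, up to 2 mm out in front by play), tray origin at (-65, 0, 102) in the upright's frame, tray x along the upright's x.
- low_slot (a point): Middle of the lower edge of the middle slot, (0, 0, 120) mm in the upright's frame: place of the lower claw. Behind the top slot a spring leaf stands in the way of the upper tooth: left to its own weight the tray stops on it about 5 mm too high, and has to be pushed down, past some 3 to 10 N, until the necks rest on the slot edges; it then stays down.
- post_used: The other upright, 200 mm to the side (centre to centre), on the same board and facing the same way; same size and origin. An identical tray is already fixed on it, tray origin at (-65, 0, 102) mm in this frame.
- jar: Bystander: amber glass jar with a black lid, 52 mm diameter, 60 high, origin centre of underside.
- hammer: Bystander: wooden-handled hammer lying on the bench, origin under its middle, along its x.
- doming_block: Bystander: steel cube with a dimple on top, 50 mm each way, origin centre of underside.
- clamp_pad: Bystander: loose wooden pad, 90 mm x 35 x 16 high, origin centre of underside.
There are look-alikes about, which are no part of the job. Leave any green look-alike of the tray alone.

How it is judged:
At the end, for the whole second after the job is handed in: The tray hangs at rest, released, on the empty upright: upper claw neck within 3 mm above (4 below) the top slot's lower edge, back plate within 5 mm of the upright's front, centred within 6 mm, tilt under 0.1 rad, in line within 0.15 rad (z of top_claw in the frame of top_slot between -0.004 and 0.003 m and x of top_claw in the frame of top_slot between -0.005 and 0.002 m and y of top_claw in the frame of top_slot between -0.006 and 0.006 m and angle between the x axis of tray and the x axis of post_free, either way round below 0.15 rad and angle between tray's own z axis and vertical below 0.1 rad and linear speed of tray below 0.02 m/s); the robot touches nothing.
It fails at once if the jar is moved more than 25 mm (distance of jar from where it was at the start of the episode above 0.025 m).
It fails at once if the hammer is moved more than 25 mm (distance of hammer from where it was at the start of the episode above 0.025 m).
It fails at once if the steel block is moved more than 25 mm (distance of doming_block from where it was at the start of the episode above 0.025 m).
It fails at once if the wooden pad is moved more than 25 mm (distance of clamp_pad from where it was at the start of the episode above 0.025 m).
It also fails if it takes over 51 s, if anything falls off the work surface, if the arm or the gripper's body presses on something with over 40 N, if the wrist force passes 120 N, or if a joint passes its speed limit or range.

### The arm

A 6-joint arm with a two-finger parallel gripper is mounted at the origin on the work surface. World frame = base frame: x ahead of the robot, y to its left, z up, the work surface at z = 0. Lengths are in m, angles in rad, forces in N, time in s.
With the tool pointing down it reaches from about 0.275 to 1 m from the base axis. Payload 8.4 kg.
Tool frame: the origin (TCP) lies midway between the tips of the shut fingers; the grasp point (between the pads) lies 19 mm behind it (bot.hold_point_z is the distance from the TCP to the grasp point, in m); z points along the fingers, y is the line along which they close (so a half turn about z gives the same grasp; the last joint's range is limited). The gripper opens to 85 mm and grips with 20 to 120 N. Pads are 22 mm wide; open, the fingers measure 114 mm over their backs; the gripper's body (76 mm by 85 mm) begins 54 mm behind the grasp point. The pads swing forward as they close: fully open they stand 13 mm farther back than shut.
Start: joints at [1.296, 0.353, 1.633, -0, 1.155, -0.002], TCP at [0.168, 0.602, 0.231] pointing down, gripper open.
Joint ranges: [-2.63, 2.63], [-0.92, 2.1], [0.06, 2.66], [-1.3, 4.44], [0, 2.69], [-3.02, 3.02]. Speed limits (rad/s): [2.22, 2.22, 2.79, 3.14, 3.14, 3.14].

### API

Orientations are given as a unit quaternion [w, x, y, z].
In Python, from workcell import bot gives the robot as it stands.
- The arm moves only by the tool apply_moves, never from a script. Its argument "steps" is a list that holds one entry, the list of rows, each a list of 7 numbers: the finger opening in cm, from 0 to 8.54, then the shift along the tool's x, y, z in cm, then the turn, a rotation vector about the tool's x, y, z in rad. In form: [[[fingers, tx, ty, tz, rx, ry, rz], ...]]. A call has 1 to 12 rows; each row is the pose to reach, as a shift and turn from the pose commanded when the call began, along the tool's axes at that moment; what a row does not reach only later rows make up. A row lasts 1/8 s, in which the tool goes at most 62.5 mm and 10.7 degrees, less where a joint would pass 70% of its speed; a pose out of reach is approached as far as the arm can. A call with a gripper value outside its range is refused whole. The fingers move at their own pace and stop on an object; "force" is the grip in N (left out, the last holds). Time passes only in rows, so rows that repeat a pose let the fingers close. It gives the time, the measured TCP pose, the force, the opening and the grip force at its end, in the units of the state.
- bot.observe(): the state, without advancing time (a new reading comes with each control period).
- bot.grab_frame(name): name is "side" or "top" or "wrist"; returns a dict with "img" (400x640x3 uint8, blue, green, red), "fx", "fy", "cx", "cy" (pixels), "R" (3x3) and "t" (3): a world point X has camera coordinates R X + t. Camera axes: x right, y down, z forward; pixel columns grow to the right and rows downward; lengths in m; the calibration is good to about 2 mm. A picture is of the moment at which its call begins. There is no depth.
- bot.sign_off(): hands the job in; it is judged then, once.
Trained networks look in a picture, given as the dict that the camera call returned (one of the last four; its "shot" number tells which), for a name from the list of things; names that differ only in an ending like _2 or _b are one class to them, and where a whole thing is asked for, a point or a joint stands for the part that bears it (a point fixed in the world has none). Each returns a list of dicts, best first, with "conf" (0 to 1); they miss things now and then, are a little off and sometimes report something else, mostly with a low value. They report only what shows in the picture. A call takes as long as a camera call. They do not tell look-alikes from the thing itself.
- bot.outline_of(query, picture): "pixels" (400x640 bool, what is visible of it) and "uv" ([column, row] in pixels, amid what is visible of it).
The state is a dict: "t": time; "qpos": joint angles; "qvel": joint speeds; "joint_efforts": joint torques, N m; "position": TCP position; "orientation": TCP orientation; "force": force on the tool from outside, world axes, zero at the start; "ft_torque": the same for the moment, N m; "gripper_width": finger opening in m; "finger_force": force on a finger pad.
Only numpy, scipy, OpenCV 4.12 (cv2) and the standard library are available. Lean on these libraries where they do the work, as an engineer would, in place of code of your own. Each camera call takes 0.05 s, during which the arm holds its last target. There are 200 camera calls.

## Working session

There is one attempt and no reset: what is moved stays moved. The work goes in short steps, Python scripts to look and compute and a tool call to move; the robot and the scene stay as the last step left them, time stands still between calls to the robot, and variables do not carry over. Pictures are saved under pics/ and viewed, at most 10 in all, crops included, and the job is handed in when it is done.

Besides the shell and the picture viewer there is one more tool, called after "Request:" by a JSON object that holds its "op" and its "data", one argument or row to a line. apply_moves: Moves the arm, as the interface text tells. Its arguments: {"type":"object","properties":{"steps":{"type":"array"},"force":{"type":"number"}},"required":["steps"]}

```bash
mkdir -p pics; ls; python3 - <<'E'
from workcell import bot
import cv2,numpy as np,pickle
fs={}
for n in("side","top"):
    f=bot.grab_frame(n);fs[n]=f;cv2.imwrite(f"pics/{n}0.png",f["img"])
    print(n,f["fx"],f["cx"],np.round(f["R"],3).tolist(),np.round(f["t"],3))
    for q in("tray","post_free","jar","hammer","doming_block","clamp_pad"):
        print(q,[(np.round(d["uv"]),round(d["conf"],2),int(d["pixels"].sum())) for d in bot.outline_of(q,f)])
pickle.dump(fs,open("f0.pkl","wb"))
o=bot.observe();print({k:np.round(v,3).tolist() for k,v in o.items()})
E
```

```text
pics
side 368.09445029940866 320.3761985701466 [[0.791, -0.612, -0.005], [-0.293, -0.372, -0.881], [0.537, 0.698, -0.474]] [-0.531  0.253  0.777]
tray [(array([412., 219.]), 0.9, 1230), (array([428., 380.]), 0.87, 1786), (array([310., 328.]), 0.73, 1853), (array([245., 286.]), 0.61, 2157), (array([324., 261.]), 0.57, 1701)]
post_free [(array([290., 174.]), 0.68, 1610)]
jar [(array([235., 216.]), 0.6, 407)]
hammer [(array([422., 279.]), 0.62, 1366), (array([290., 177.]), 0.19, 1582)]
doming_block [(array([289., 176.]), 0.57, 1585), (array([321., 263.]), 0.18, 1683)]
clamp_pad [(array([264., 155.]), 0.74, 1820), (array([362., 238.]), 0.67, 389), (array([325., 262.]), 0.45, 1631)]
top 361.15034611713133 321.52534553815843 [[0.029, -1.0, -0.0], [-0.989, -0.028, -0.143], [0.143, 0.004, -0.99]] [-0.175  0.588  1.114]
tray [(array([326., 283.]), 0.91, 657), (array([340., 129.]), 0.75, 823), (array([333., 221.]), 0.57, 730), (array([284., 244.]), 0.56, 270)]
post_free [(array([244., 179.]), 0.92, 795)]
jar [(array([241., 238.]), 0.55, 249)]
hammer []
doming_block [(array([281., 245.]), 0.71, 271)]
clamp_pad [(array([324., 173.]), 0.52, 301)]
{'t': 0.7, 'qpos': [1.296, 0.353, 1.633, -0.0, 1.155, -0.002], 'qvel': [-0.002, 0.001, -0.001, 0.001, -0.001, 0.0], 'joint_efforts': [0.006, -60.501, -34.239, 0.0, 0.001, -0.0], 'position': [0.168, 0.602, 0.231], 'orientation': [0.0, 0.136, 0.991, 0.0], 'force': [0.457, 0.438, 0.271], 'ft_torque': [-0.024, 0.016, -0.025], 'finger_force': 0.0, 'gripper_width': 0.085}
```

View pics/side0.png

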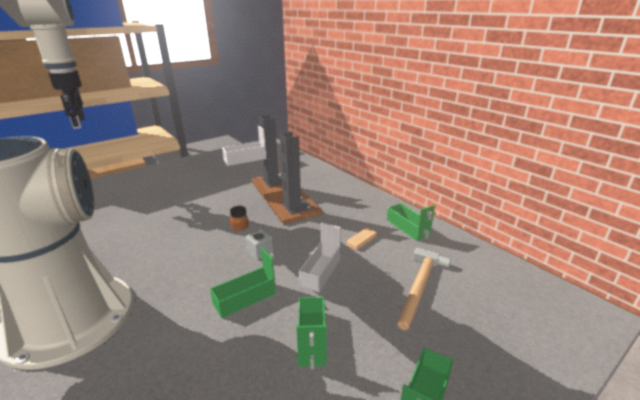

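View pics/top0.png

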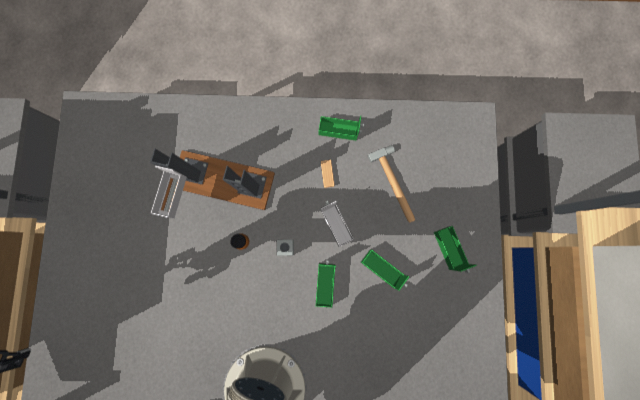

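The only grey loose tray is at side (320,258) / top (337,223). The four others at top (340,129), (385,270), (326,285) and (452,248) are green look-alikes. The grey twin hangs on the left upright, so the free upright is the right-hand one, top (245,180) and side (290,170). I'll confirm this in a crop.

```bash
python3 - <<'E'
import pickle,cv2,numpy as np
fs=pickle.load(open("f0.pkl","rb"))
a=cv2.resize(fs["top"]["img"][140:260,140:360],None,fx=3.5,fy=3.5,interpolation=cv2.INTER_CUBIC)[:420,:770]
cv2.imwrite("pics/c1.png",a)
b=cv2.resize(fs["side"]["img"][105:295,210:400],None,fx=3.1,fy=3.1,interpolation=cv2.INTER_CUBIC)
cv2.imwrite("pics/c2.png",b)
E
```

```text
(no output)
```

View pics/c1.png

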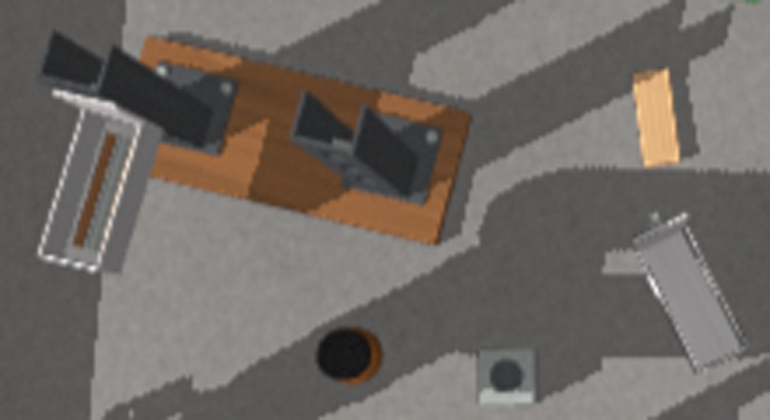

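View pics/c2.png

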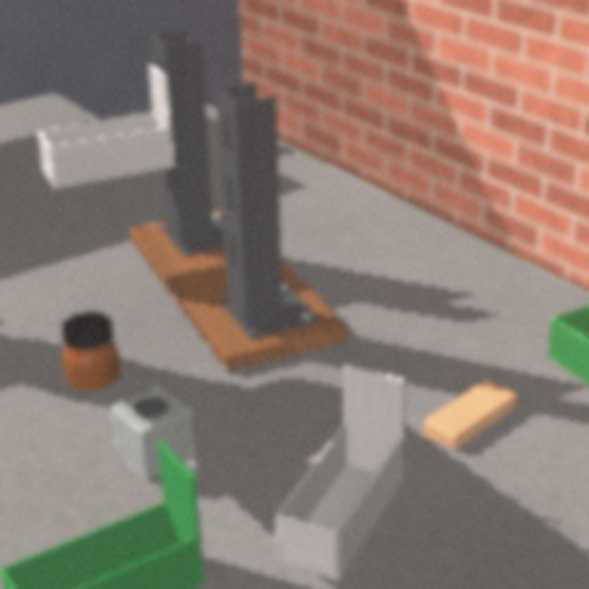

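The crops confirm it. The loose grey tray's back plate is at its upper end (top (325,206)) and its open end is near (346,241). The free upright is the right-hand one, and its front faces towards the robot.

```bash
cat > h.py <<'E'
import numpy as np,pickle,cv2
from scipy.spatial.transform import Rotation as Ro
def proj(f,X):
    c=np.atleast_2d(X)@f["R"].T+f["t"]; return np.c_[f["fx"]*c[:,0]/c[:,2]+f["cx"],f["fy"]*c[:,1]/c[:,2]+f["cy"]]
def ray(f,uv):
    uv=np.atleast_2d(uv).astype(float)
    d=np.c_[(uv[:,0]-f["cx"])/f["fx"],(uv[:,1]-f["cy"])/f["fy"],np.ones(len(uv))]@f["R"]
    return -f["R"].T@f["t"],d
def onz(f,uv,z):
    o,d=ray(f,uv); return (o+d*((z-o[2])/d[:,2])[:,None])
E
python3 - <<'E'
from h import *
fs=pickle.load(open("f0.pkl","rb"));T,S=fs["top"],fs["side"]
c1=lambda *p:np.array(p)/3.5+[140,140]
c2=lambda *p:np.array(p)/3.1+[210,105]
print("cams",ray(T,[0,0])[0],ray(S,[0,0])[0])
print("board top",onz(T,c1((148,37),(470,112),(437,243)),.018).round(3).tolist())
print("board side",onz(S,c2((130,230),(232,360),(348,328)),.018).round(3).tolist())
print("tray plate T",onz(T,c1((635,240),(687,215)),.1).round(3).tolist())
print("tray plate S",onz(S,c2((345,368),(403,378)),.1).round(3).tolist())
print("tray front T",onz(T,c1((697,368),(745,343)),.045).round(3).tolist())
print("tray front S",onz(S,c2((277,522),(340,550)),.045).round(3).tolist())
print("post foot S",onz(S,c2((250,335)),.018).round(3).tolist(),"top",onz(S,c2((247,100)),.253).round(3).tolist())
print("post top T",onz(T,c1((305,92),(365,105),(355,165),(293,140)),.253).round(3).tolist())
print("jar,block T",onz(T,c1((345,355)),.06).round(3),onz(T,c1((508,375)),.05).round(3))
E
```

```text
cams [ 0.4279253  -0.16295608  1.18689877] [ 0.07684589 -0.77338351  0.58831273]
board top [[0.739, 0.311, 0.018], [0.675, 0.001, 0.018], [0.55, 0.025, 0.018]]
board side [[0.615, 0.33, 0.018], [0.552, 0.016, 0.018], [0.675, -0.005, 0.018]]
tray plate T [[0.549, -0.159, 0.1], [0.572, -0.203, 0.1]]
tray plate S [[0.548, -0.164, 0.1], [0.575, -0.203, 0.1]]
tray front T [[0.441, -0.217, 0.045], [0.464, -0.26, 0.045]]
tray front S [[0.435, -0.229, 0.045], [0.452, -0.281, 0.045]]
post foot S [[0.591, 0.044, 0.018]] top [[0.606, 0.052, 0.253]]
post top T [[0.637, 0.093, 0.253], [0.628, 0.047, 0.253], [0.582, 0.052, 0.253], [0.6, 0.1, 0.253]]
jar,block T [[0.443 0.095 0.06 ]] [[ 0.43  -0.049  0.05 ]]
```

```bash
python3 - <<'E'
from h import *
from workcell import bot
f=bot.grab_frame("wrist");o=bot.observe()
w,x,y,z=o["orientation"];R=Ro.from_quat([x,y,z,w]).as_matrix()
print("cam pos in tool",R.T@(-f["R"].T@f["t"]-o["position"]),"cam axes in tool (rows)",(f["R"]@R).round(3).tolist(),f["fx"])
E
```

```text
cam pos in tool [ 0.0651979   0.00094711 -0.14415291] cam axes in tool (rows) [[-0.001, 1.0, -0.001], [-0.966, -0.001, -0.258], [-0.258, 0.001, 0.966]] 280.7614888819016
```

Request:
{"op": "apply_moves", "data": {
  "steps": [
    [[8.5,-40.5,-40.5,-7,0,-0.5,-0.07],[8.5,-40.5,-40.5,-7,0,-0.5,-0.07],[8.5,-40.5,-40.5,-7,0,-0.5,-0.07],[8.5,-40.5,-40.5,-7,0,-0.5,-0.07],[8.5,-40.5,-40.5,-7,0,-0.5,-0.07],[8.5,-40.5,-40.5,-7,0,-0.5,-0.07],[8.5,-40.5,-40.5,-7,0,-0.5,-0.07],[8.5,-40.5,-40.5,-7,0,-0.5,-0.07],[8.5,-40.5,-40.5,-7,0,-0.5,-0.07],[8.5,-40.5,-40.5,-7,0,-0.5,-0.07],[8.5,-40.5,-40.5,-7,0,-0.5,-0.07],[8.5,-40.5,-40.5,-7,0,-0.5,-0.07]]
  ]
}}

```text
t: 2.25
position: [0.449, 0.1034, 0.3011]
orientation: [0.245, 0.097, 0.964, -0.033]
force: [0.4, -0.5, 0.9]
gripper_width: 0.0851
finger_force: 0.0
```

```bash
python3 - <<'E'
from h import *
from workcell import bot
f=bot.grab_frame("wrist");o=bot.observe();print(o["t"],o["position"],o["orientation"],o["qpos"])
cv2.imwrite("pics/w1.png",f["img"]);pickle.dump(f,open("w1.pkl","wb"))
E
```

```text
2.3 [0.4488997  0.10369757 0.30108725] [ 0.24491097  0.09666479  0.9641345  -0.03345456] [ 0.4517599  -0.19178087  2.17046598 -0.43222728  0.81199459 -0.67477959]
```

View pics/w1.png

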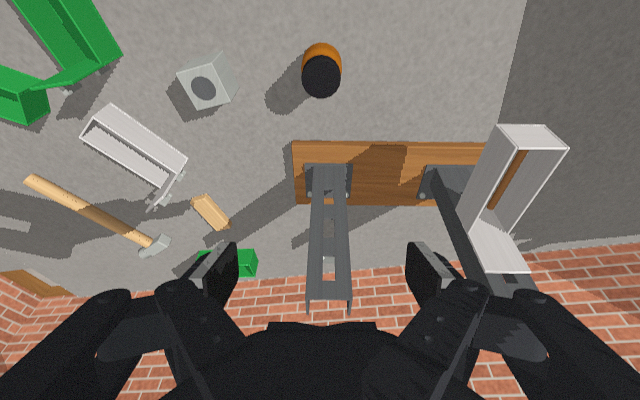

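The wrist view shows the free upright with its three slots at columns 307–350 and rows 190–300. The twin is at right (520,190) and the loose tray at (130,150). I'll enlarge the upright and the tray to pick points.

```bash
python3 - <<'E'
import cv2,numpy as np
im=cv2.imread("pics/w1.png")
z=lambda a:cv2.resize(a,None,fx=4,fy=4,interpolation=cv2.INTER_CUBIC)
a=z(im[185:320,285:370]);b=z(im[95:215,72:192])
a=np.vstack([a,np.zeros((0,a.shape[1],3),np.uint8)]);b=np.vstack([b,np.zeros((60,b.shape[1],3),np.uint8)])
cv2.imwrite("pics/c3.png",np.hstack([a[:540],b[:540]]).clip(0,255));print(a.shape,b.shape)
E
```

```text
(540, 340, 3) (540, 480, 3)
```

View pics/c3.png

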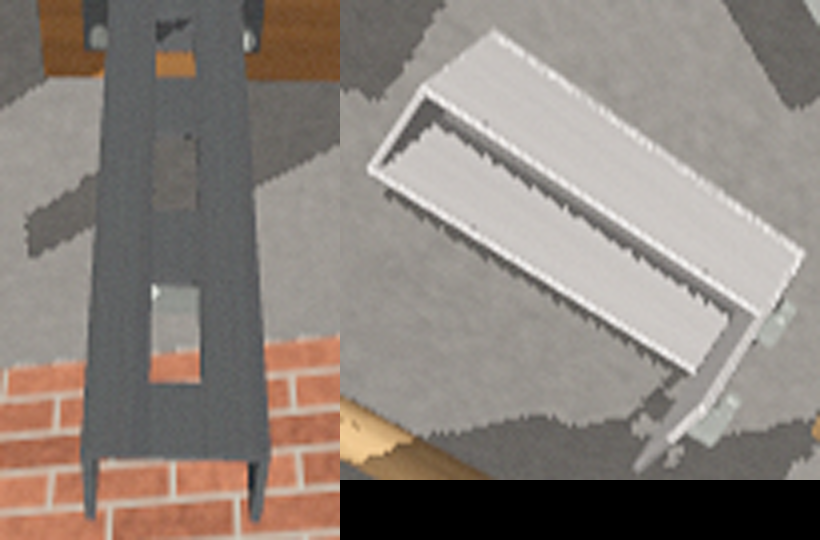

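```bash
python3 - <<'E'
from h import *
from scipy.optimize import least_squares
f=pickle.load(open("w1.pkl","rb"))
def fit(P,uv,x0,z0,freez):
    P=np.array(P)/1000
    def X(p):
        c,s=np.cos(p[2]),np.sin(p[2]); return P@np.array([[c,s,0],[-s,c,0],[0,0,1]])+[p[0],p[1],z0+(p[3] if freez else 0)]
    r=least_squares(lambda p:(proj(f,X(p))-uv).ravel(),x0+[0]*freez,loss="soft_l1")
    print(r.x.round(4),"res px",(proj(f,X(r.x))-uv).round(1).tolist())
uv=np.array([(83,457),(268,457),(150,383),(201,382),(153,209),(197,209),(156,77),(195,77),(197,137),(152,285)])/4+[285,185]
P=[(0,-25,235),(0,25,235),(0,-7,214),(0,7,214),(0,-7,154),(0,7,154),(0,-7,94),(0,7,94),(0,7,120),(0,-7,180)]
for z in(0,1): fit(P,uv,[.6,.07,-.2],.018,z)
uv=(np.array([(427,92),(370,170),(760,313),(495,32),(803,253),(693,372)])-[340,0])/4+[72,95]
P=[(-65,26,45),(-65,-26,45),(61,26,45),(-65,26,0),(65,26,0),(61,-24,45)]
for z in(0,1): fit(P,uv,[.5,-.21,.49],0,z)
E
```

```text
[ 0.6018  0.0797 -0.1723] res px [[-0.3, -0.8], [0.7, -0.8], [0.2, -0.1], [0.0, 0.1], [0.0, 1.0], [0.1, 0.9], [-0.2, 0.8], [-0.1, 0.6], [-0.3, -0.9], [0.0, -1.0]]
[ 0.5992  0.0802 -0.1744  0.0019] res px [[-0.6, -0.3], [1.0, -0.3], [0.1, 0.2], [0.1, 0.4], [-0.0, 0.8], [0.1, 0.7], [-0.3, 0.3], [-0.1, 0.2], [-0.3, -1.2], [-0.0, -1.0]]
[ 0.5096 -0.2099  0.4882] res px [[-0.7, -1.0], [-0.9, 0.6], [-0.3, 0.3], [0.6, -0.3], [1.2, 0.5], [0.5, 0.3]]
[ 0.5118 -0.2145  0.4885 -0.005 ] res px [[-0.2, -0.6], [-0.2, 0.6], [-0.9, -0.2], [0.8, 0.2], [0.5, 0.3], [0.1, -0.3]]
```

```bash
cat >> h.py <<'E'
def to(*targets):
    """targets: (x,y,z,yaw of tray axis) with tool down, tool y along tray y"""
    from workcell import bot
    o=bot.observe();w,x,y,z=o["orientation"];R=Ro.from_quat([x,y,z,w]).as_matrix()
    print("t",o["t"],"p",np.round(o["position"],4),"F",np.round(o["force"],1),"w",o["gripper_width"],"yaw",np.arctan2(R[1,1],R[0,1])-np.pi/2,"tz",R[:,2].round(3))
    for X,Y,Z,a in targets:
        b=a+np.pi/2;yy=np.array([np.cos(b),np.sin(b),0]);zz=np.array([0,0,-1.]);T=np.c_[np.cross(yy,zz),yy,zz]
        print((R.T@(np.array([X,Y,Z])-o["position"])*100).round(2),Ro.from_matrix(R.T@T).as_rotvec().round(3))
E
python3 -c "
from h import *
to((.51,-.211,.16,.488))"
```

```text
t 2.3 p [0.4489 0.1037 0.3011] F [0.1 1.  0.1] w 0.08517936802343702 yaw -0.20422911543013433 tz [ 0.466 -0.112 -0.878]
[ -3.86 -29.33  18.75] [-0.189  0.473 -0.673]
```

Request:
{"op": "apply_moves", "data": {
  "steps": [
    [[8.5,-3.9,-29.3,18.7,-0.189,0.473,-0.673],[8.5,-3.9,-29.3,18.7,-0.189,0.473,-0.673],[8.5,-3.9,-29.3,18.7,-0.189,0.473,-0.673],[8.5,-3.9,-29.3,18.7,-0.189,0.473,-0.673],[8.5,-3.9,-29.3,18.7,-0.189,0.473,-0.673],[8.5,-3.9,-29.3,18.7,-0.189,0.473,-0.673],[8.5,-3.9,-29.3,18.7,-0.189,0.473,-0.673],[8.5,-3.9,-29.3,18.7,-0.189,0.473,-0.673],[8.5,-3.9,-29.3,18.7,-0.189,0.473,-0.673]]
  ]
}}

```text
t: 3.42
position: [0.51, -0.2111, 0.1599]
orientation: [-0.001, -0.241, 0.971, 0.001]
force: [-0.3, 0.7, 0.4]
gripper_width: 0.0851
finger_force: 0.0
```

```bash
python3 - <<'E'
from h import *
from workcell import bot
f=bot.grab_frame("wrist");cv2.imwrite("pics/w2.png",f["img"]);pickle.dump(f,open("w2.pkl","wb"))
to((.51,-.211,.012,.488))
im=f["img"].copy()
c,s=np.cos(.488),np.sin(.488)
for P in [(-65,26,45),(-65,-26,45),(61,26,45),(61,-26,45),(61,26,100),(61,-26,100)]:
    x,y,z=np.array(P)/1000
    u=proj(f,[.51+c*x-s*y,-.211+s*x+c*y,z])[0];print(u.round(1));cv2.drawMarker(im,(int(round(u[0])),int(round(u[1]))),(0,0,255),cv2.MARKER_CROSS,9,1)
cv2.imwrite("pics/w2m.png",im)
E
```

```text
t 3.475 p [ 0.51   -0.2103  0.1606] F [0.2 0.1 0. ] w 0.0848735601492114 yaw 0.48658047047119624 tz [-0.001  0.001 -1.   ]
[ 0.03 -0.08 14.86] [ 0.001 -0.    -0.001]
[349.3 124.5]
[290.9 124.7]
[346.4 254.1]
[294.7 254.3]
[352.4 284. ]
[288.7 284.2]
```

View pics/w2m.png

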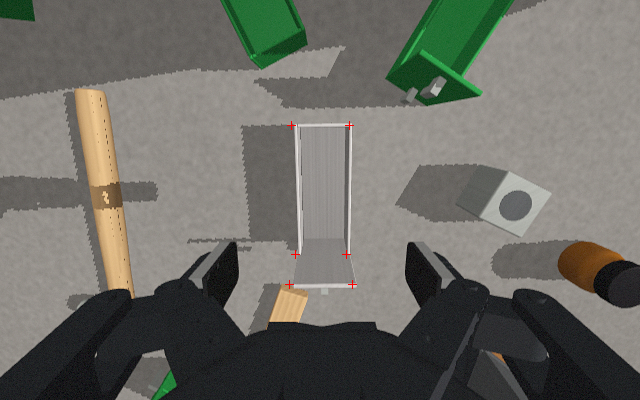

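Markers against the picture: the tray sits about 3 px (about 3 mm) to tool +y of the estimate, and otherwise matches. Descend with that correction and grip.

Request:
{"op": "apply_moves", "data": {
  "steps": [
    [[8.5,0,0.25,5,0,0,0],[8.5,0,0.25,10,0,0,0],[8.5,0,0.25,13,0,0,0],[8.5,0,0.25,14.8,0,0,0],[8.5,0,0.25,14.8,0,0,0],[4.5,0,0.25,14.8,0,0,0],[4.5,0,0.25,14.8,0,0,0],[4.5,0,0.25,14.8,0,0,0],[4.5,0,0.25,14.8,0,0,0],[4.5,0,0.25,14.8,0,0,0],[4.5,0,0.25,14.8,0,0,0],[4.5,0,0.25,14.8,0,0,0]]
  ],
  "force": 60
}}

```text
t: 4.97
position: [0.5101, -0.2099, 0.0145]
orientation: [0.001, -0.241, 0.971, -0.001]
force: [-0.7, 2.8, 7.1]
gripper_width: 0.051
finger_force: 63.1
```

Request:
{"op": "apply_moves", "data": {
  "steps": [
    [[4.5,0,0.25,-3,0,0,0],[4.5,0,0.25,-8,0,0,0],[4.5,0,0.25,-13,0,0,0],[4.5,-3,7.2,-15,0,0,0.1],[4.5,-6,14,-15,0,0,0.25],[4.5,-9,20,-15,0,0,0.4],[4.5,-11,25,-15,0,0,0.55],[4.5,-12.5,28.7,-15,0,0,0.68],[4.5,-12.5,28.7,-15,0,0,0.68],[4.5,-12.5,28.7,-15,0,0,0.68],[4.5,-12.5,28.7,-15,0,0,0.68]]
  ]
}}

```text
t: 6.35
position: [0.4855, 0.1014, 0.1631]
orientation: [0.0, 0.097, 0.995, 0.0]
force: [0.7, 0.0, -2.4]
gripper_width: 0.051
finger_force: 64.1
```

```bash
python3 - <<'E'
from h import *
from workcell import bot
f=bot.grab_frame("wrist");pickle.dump(f,open("w3.pkl","wb"))
to((.486,.102,.1515,-.19))
cv2.imwrite("pics/w3.png",f["img"])
E
```

```text
t 6.4 p [0.4855 0.1013 0.163 ] F [ 0.3  0.3 -2.4] w 0.05151344235643164 yaw -0.1950223047966404 tz [ 0. -0. -1.]
[-0.04  0.08  1.15] [ 0.     0.    -0.005]
```

View pics/w3.png

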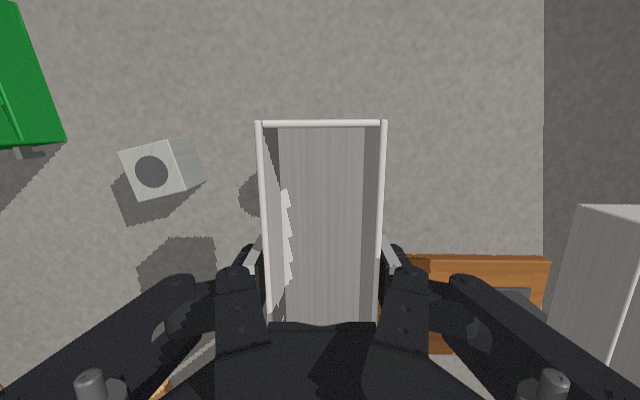

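The wrist view shows the tray square between the fingers, with its far rim corners at (256,121) and (386,120). The gripper hides the claws, so I compute the tray-to-TCP offset from the rim.

```bash
python3 - <<'E'
from h import *
from workcell import bot
f=pickle.load(open("w3.pkl","rb"));o=bot.observe()
w,x,y,z=o["orientation"];R=Ro.from_quat([x,y,z,w]).as_matrix()
for dz in(.028,.0305,.033):
    P=onz(f,[(256,119.5),(386.5,118.5),(264.5,320),(378.5,320)],o["position"][2]+dz)
    print(dz,((P-o["position"])@R).round(4).tolist(),np.linalg.norm(P[0]-P[1]).round(4))
# rough post y in tray frame for two estimates
for px,py,a in((.6018,.0797,-.172),(.5992,.0802,-.1744),(.601,.08,-.195)):
    d=np.array([px,py,0])-o["position"]; print(np.round([d@-R[:,0],d@R[:,1]],4))
# side/top views for checking
for n in("side","top"):
    g=bot.grab_frame(n);pickle.dump(g,open(n+"1.pkl","wb"));cv2.imwrite(f"pics/{n}1.png",g["img"])
E
```

```text
0.028 [[0.0674, -0.0249, -0.028], [0.0677, 0.027, -0.028], [-0.0258, -0.0264, -0.028], [-0.0259, 0.0287, -0.028]] 0.0519
0.0305 [[0.0673, -0.0244, -0.0305], [0.0677, 0.0264, -0.0305], [-0.0239, -0.0258, -0.0305], [-0.0239, 0.0281, -0.0305]] 0.0508
0.033 [[0.0673, -0.0238, -0.033], [0.0676, 0.0259, -0.033], [-0.0219, -0.0252, -0.033], [-0.0219, 0.0275, -0.033]] 0.0497
[0.1183 0.0013]
[0.1156 0.0013]
[0.1174 0.0015]
```

Request:
{"op": "apply_moves", "data": {
  "steps": [
    [[4.5,-1.5,0.05,1.0,0,0,0],[4.5,-3,0.05,1.0,0,0,0],[4.5,-3.6,0.05,1.0,0,0,0],[4.5,-3.6,0.05,1.0,0,0,0]]
  ]
}}

```text
t: 7.0
position: [0.5214, 0.096, 0.1528]
orientation: [0.0, 0.097, 0.995, 0.0]
force: [0.3, -0.2, -3.0]
gripper_width: 0.0515
finger_force: 64.0
```

```bash
python3 - <<'E'
from h import *
from workcell import bot
to()
S=bot.grab_frame("side");T=bot.grab_frame("top")
pickle.dump((S,T),open("st2.pkl","wb"))
a=cv2.resize(S["img"][100:220,215:310],None,fx=4.5,fy=4.5,interpolation=cv2.INTER_CUBIC)
b=cv2.resize(T["img"][140:240,150:280],None,fx=2.8,fy=2.8,interpolation=cv2.INTER_CUBIC)
c=np.zeros((540,a.shape[1]+b.shape[1],3),np.uint8);c[:,:a.shape[1]]=a[:540];c[:b.shape[0],a.shape[1]:]=b
cv2.imwrite("pics/c4.png",c[:, :800]);print(a.shape,b.shape)
E
```

```text
t 7.0 p [0.5214 0.096  0.1528] F [ 0.3 -0.2 -3. ] w 0.05154161855848075 yaw -0.19411570961117652 tz [ 0.  0. -1.]
(540, 428, 3) (280, 364, 3)
```

View pics/c4.png

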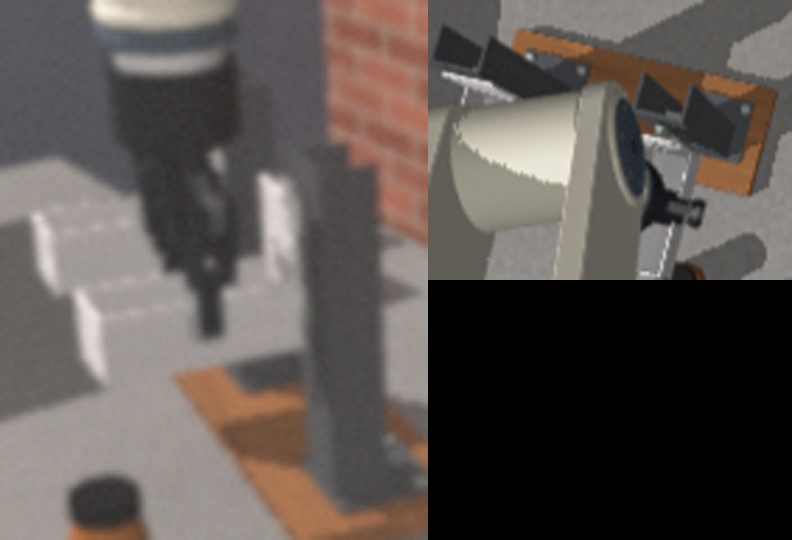

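The tray is right in front of the free upright, at about the right height and parallel to the twin. I'll ease in and watch the force.

Request:
{"op": "apply_moves", "data": {
  "steps": [
    [[4.5,-0.3,0,0,0,0,0],[4.5,-0.6,0,0,0,0,0],[4.5,-0.8,0,0,0,0,0],[4.5,-0.8,0,0,0,0,0]]
  ]
}}

```text
t: 7.6
position: [0.5288, 0.0946, 0.153]
orientation: [0.0, 0.097, 0.995, 0.0]
force: [-0.5, -0.3, -2.5]
gripper_width: 0.051
finger_force: 64.0
```

Request:
{"op": "apply_moves", "data": {
  "steps": [
    [[4.5,-0.2,0,0,0,0,0],[4.5,-0.4,0,0,0,0,0],[4.5,-0.6,0,0,0,0,0],[4.5,-0.6,0,0,0,0,0]]
  ]
}}

```text
t: 8.1
position: [0.5347, 0.0934, 0.1529]
orientation: [0.0, 0.097, 0.995, 0.0]
force: [-0.4, -0.2, -2.0]
gripper_width: 0.0513
finger_force: 64.0
```

Request:
{"op": "apply_moves", "data": {
  "steps": [
    [[4.5,-0.15,0,0,0,0,0],[4.5,-0.3,0,0,0,0,0],[4.5,-0.3,0,0,0,0,0]]
  ]
}}

```text
t: 8.48
position: [0.5362, 0.0931, 0.1527]
orientation: [-0.001, 0.097, 0.995, 0.0]
force: [-6.8, 1.5, 0.3]
gripper_width: 0.0508
finger_force: 64.6
```

Request:
{"op": "apply_moves", "data": {
  "steps": [
    [[4.5,0.2,0,0,0,0,0],[4.5,0.2,0,0.3,0,0,0],[4.5,0.2,0,0.6,0,0,0],[4.5,0.2,0,0.9,0,0,0],[4.5,0.2,0,0.9,0,0,0]]
  ]
}}

```text
t: 9.1
position: [0.5353, 0.0932, 0.1436]
orientation: [-0.0, 0.097, 0.995, 0.0]
force: [-0.1, 0.3, -2.0]
gripper_width: 0.0511
finger_force: 64.1
```

Request:
{"op": "apply_moves", "data": {
  "steps": [
    [[4.5,0,0,0.2,0,0,0],[4.5,0,0,0.4,0,0,0],[4.5,0,0,0.6,0,0,0],[4.5,0,0,0.6,0,0,0]]
  ]
}}

```text
t: 9.6
position: [0.5351, 0.0934, 0.1379]
orientation: [-0.0, 0.097, 0.995, 0.0]
force: [-4.3, 2.5, 2.1]
gripper_width: 0.0509
finger_force: 64.7
```

Request:
{"op": "apply_moves", "data": {
  "steps": [
    [[4.5,0,0,0.15,0,0,0],[4.5,0,0,0.3,0,0,0],[4.5,0,0,0.3,0,0,0]]
  ]
}}

```text
t: 9.98
position: [0.5348, 0.0932, 0.1344]
orientation: [-0.001, 0.097, 0.995, -0.0]
force: [-4.4, 2.2, -0.8]
gripper_width: 0.0514
finger_force: 64.5
```

Request:
{"op": "apply_moves", "data": {
  "steps": [
    [[4.5,0,0,0.15,0,0,0],[4.5,0,0,0.3,0,0,0],[4.5,0,0,0.3,0,0,0]]
  ]
}}

```text
t: 10.35
position: [0.5358, 0.0934, 0.1327]
orientation: [0.001, 0.097, 0.995, 0.0]
force: [-6.9, 1.4, 9.1]
gripper_width: 0.0511
finger_force: 65.8
```

Request:
{"op": "apply_moves", "data": {
  "steps": [
    [[4.5,0.1,0,0.2,0,0,0],[4.5,0.1,0,0.3,0,0,0],[4.5,0.1,0,0.3,0,0,0]]
  ]
}}

```text
t: 10.72
position: [0.5359, 0.0937, 0.132]
orientation: [0.002, 0.097, 0.995, 0.001]
force: [-11.7, 1.6, 32.5]
gripper_width: 0.0513
finger_force: 68.6
```

It's a hard stop at 32 N, well past the leaf, so the necks are home. Unload, open, and rise a little.

Request:
{"op": "apply_moves", "data": {
  "steps": [
    [[4.5,0,0,-0.25,0,0,0],[8.5,0,0,-0.25,0,0,0],[8.5,0,0,-0.25,0,0,0],[8.5,0,0,-0.25,0,0,0],[8.5,0,0,-0.25,0,0,0],[8.5,0,0,-0.25,0,0,0],[8.5,1,0,-4,0,0,0],[8.5,2,0,-9,0,0,0],[8.5,3,0,-14,0,0,0],[8.5,6,0,-19,0,-0.2,0],[8.5,9,0,-22,0,-0.35,0],[8.5,9,0,-22,0,-0.35,0]]
  ]
}}

```text
t: 12.22
position: [0.4438, 0.1115, 0.352]
orientation: [0.177, 0.094, 0.98, -0.015]
force: [0.6, 1.2, 0.7]
gripper_width: 0.085
finger_force: 0.0
```

```bash
python3 - <<'E'
from h import *
from workcell import bot
to()
w=bot.grab_frame("wrist");S=bot.grab_frame("side");pickle.dump((w,S),open("end.pkl","wb"))
a=cv2.resize(S["img"][100:220,215:310],None,fx=3,fy=3,interpolation=cv2.INTER_CUBIC)
b=cv2.resize(w["img"],(500,312))
c=np.zeros((360,785,3),np.uint8);c[:360,:285]=a;c[:312,285:]=b
cv2.imwrite("pics/c5.png",c)
E
```

```text
t 12.225 p [0.4438 0.1115 0.352 ] F [0.6 1.2 0.7] w 0.08500794133820719 yaw -0.19067613889119728 tz [ 0.344 -0.063 -0.937]
```

View pics/c5.png

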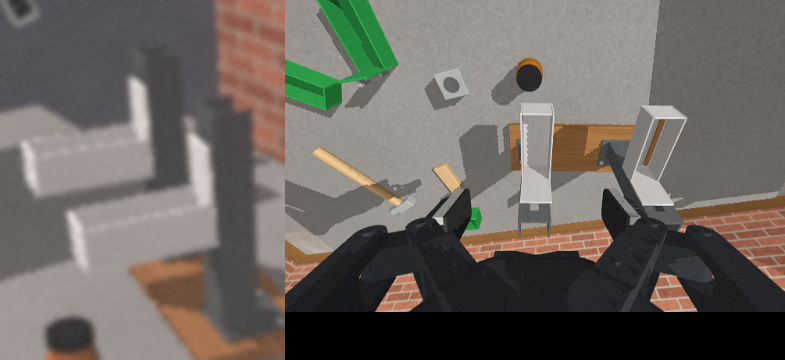

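The picture shows the tray hanging on the free upright, parallel to the twin and with its plate top the same distance below the upright's top. One numeric check on height against the twin before handing in.

```bash
python3 - <<'E'
from h import *
from workcell import bot
S=bot.grab_frame("side");W=bot.grab_frame("wrist")
c,s=np.cos(-.19),np.sin(-.19)
R=np.array([[c,-s,0],[s,c,0],[0,0,1]])
bx=np.array([(x,y,z) for x in(-65,65) for y in(-26,26) for z in(0,45)]+[(x,y,100) for x in(61,65) for y in(-26,26)])/1000
for n,f in(("side",S),("wrist",W)):
  ds=[d for d in bot.outline_of("tray",f)]
  for nm,off in(("mine",0),("twin",.2)):
    X=(bx+[-.065,off,.102])@R.T+[.6005,.080,.018]
    p=proj(f,X); 
    for d in ds:
        if np.linalg.norm(d["uv"]-p.mean(0))<35:
            ys,xs=np.nonzero(d["pixels"]);print(n,nm,"pred",p.min(0).round(1),p.max(0).round(1),"seen",xs.min(),ys.min(),xs.max(),ys.max(),round(d["conf"],2))
E
```

```text
side mine pred [238.2 143.3] [288.3 190.5] seen 239 146 286 191 0.95
wrist mine pred [296.8 134.6] [342.1 264.3] seen 300 133 345 263 0.7
```

```bash
python3 -c "
from workcell import bot
print(bot.sign_off())"
```

```text
the job is handed in; nothing more can be done
None
```

I hung the tray on the empty upright, pressed it past the spring leaf to a hard stop (about 32 N), let go and handed the job in. The last camera check put it at seated height to within about a pixel; the hand-in returned no verdict.

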